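# Pack the sharpening tray

## Robot

A 6-joint arm with a two-finger parallel gripper is mounted at the origin on a cart in front of the work surface, level with it; the furniture and walls round the work are solid. World frame = base frame: x ahead of the robot, y to its left, z up, the work surface at z = 0. Lengths are in mm, angles in rad, forces in N, time in s.
With the tool pointing down it reaches from about 275 to 750 mm from the base axis. Payload 10.2 kg.
Tool frame: the origin (TCP) lies at the very end of the fingers, on their centre line; the grasp point (between the pads) lies 19 mm behind it; z points along the fingers, y is the line along which they close (so a half turn about z gives the same grasp; the last joint's range is limited). The gripper opens to 85 mm and grips with 20 to 120 N. Pads are 22 mm wide; open, the fingers measure 114 mm over their backs; the gripper's body (76 mm by 85 mm) begins 54 mm behind the grasp point. The pads swing forward as they close: fully open they stand 13 mm farther back than shut.
Start: joints at [0.878, 0.313, 1.498, -0, 1.331, -0.223], TCP at [237.685, 468.121, 231.294] pointing down, gripper open.
Joint ranges: [-2.94, 2.94], [-0.97, 2.17], [0.19, 2.56], [-1.23, 4.37], [0.02, 3.11], [-2.88, 2.88]. Speed limits (rad/s): [2.39, 2.39, 3.01, 3.14, 3.14, 3.14].

## Interface

Orientations are given as a unit quaternion [w, x, y, z].
In Python, from rig import ctrl gives the robot as it stands.
- The arm moves only by the tool step_arm, never from a script. Its argument "increments" is a list of rows, each a list of 3 entries, a list of its own where there are three numbers: the shift along the tool's x, y, z in cm, then the turn, a rotation vector about the tool's x, y, z in degrees, then the opening in per cent of the stroke, from 0 (shut) to 100 (fully open). A call has 1 to 8 rows; each row is the pose to reach, as a shift and turn from the pose commanded when the call began, along the tool's axes at that moment; what a row does not reach only later rows make up. A row lasts 1/8 s, in which the tool goes at most 62.5 mm and 10.7 degrees, less where a joint would pass 70% of its speed; a pose out of reach is approached as far as the arm can. A call with a gripper value outside its range is refused whole. The fingers move at their own pace and stop on an object; "squeeze" is the grip in N (left out, the last holds). Time passes only in rows, so rows that repeat a pose let the fingers close. It gives the time, the measured TCP pose, the force, the opening and the grip force at its end, in the units of the state.
- ctrl.sense(): the state, without advancing time (a new reading comes with each control period).
- ctrl.capture(name): name is "side" or "top"; returns a dict with "img" (480x640x3 uint8, red, green, blue), "fx", "fy", "cx", "cy" (pixels), "k1" (the pictures are not rectified: a ray, as slopes to the right and down, at radius r is drawn at 1 + k1 r^2 times it, then the intrinsics apply), "extrinsics" (4x4, takes a point from camera to world coordinates). Camera axes: x right, y down, z forward; pixel columns grow to the right and rows downward; lengths in mm; the calibration is good to about 2 mm. A picture is of the moment at which its call begins. There is no depth.
- ctrl.finish_job(): hands the job in; it is judged then, once.
The state is a dict: "time_s": time; "joints": joint angles; "dq": joint speeds; "tau": joint torques, N m; "eef_pos": TCP position; "ee_rot": TCP orientation; "force": force on the tool from outside, world axes, zero at the start; "wrist_torque": the same for the moment, N m; "grip_width": opening from 0.0 (shut) to 1.0 (fully open); "grip_force": force on a finger pad.
Only numpy, scipy, OpenCV 4.12 (cv2) and the standard library are available. Lean on these libraries where they do the work, as an engineer would, in place of code of your own. Each camera call takes 0.05 s, during which the arm holds its last target. There are 200 camera calls.

## Task

Pack the sharpening kit into the carrying tray: stand the amber oil bottle that is near the tray in the small round socket, the white powder jar in the large round socket and the strop block on end in the rectangular socket, each upright and right down in its socket. Do not tip anything over. The cream glue bottle and the squat red jar do not belong to the kit: leave them where they are.

Things in the scene. Friction and masses are not known exactly. Their poses are not given: they have to be found in the camera images.
- tray: Fixed wooden carrying tray, 299x100 mm, turned a little each time. Origin: on the bench under its middle; x along the row, y across, z up. Holds the three socket blocks in a row, centres 88 mm apart, in any order. Side walls 16 mm high (lower than the blocks), an end board 41 mm high at each end (13 mm thick, centred at x = +-143 mm).
- small_round: Square wooden socket block, 86x86 mm, 20 mm high, fixed in the tray. Origin: on the bench under its centre; x along the row. In its top, at the centre, a small round socket, 60 mm across, 14 mm deep (socket floor 6 mm above the bench). Takes the amber bottle.
- large_round: Square wooden socket block, 86x86 mm, 20 mm high, fixed in the tray. Origin: on the bench under its centre; x along the row. In its top, at the centre, a large round socket, 76 mm across, 14 mm deep (socket floor 6 mm above the bench). Takes the white jar.
- oblong: Square wooden socket block, 86x86 mm, 20 mm high, fixed in the tray. Origin: on the bench under its centre; x along the row. In its top, at the centre, a rectangular socket, 73 mm along the block's x by 59 mm along its y, 14 mm deep (socket floor 6 mm above the bench). Takes the strop block, whose y side goes along the block's x.
- oil_mid (a point): Slim amber bottle with a red cap, upright: body 44 mm across up to 135 mm, 155 mm tall in all, 0.26 kg. It stands within 0.4 m of the tray; like bottles farther left are not meant. Point: on its axis, half-way up (78 mm above its foot); z up.
- strop_mid (a point): Strop block: a brown wooden block with black leather, standing on end: 39 mm (its x) by 53 mm (its y) by 150 mm tall, 0.3 kg. Point: at its centre, half-way up (75 mm above its foot); z up.
- powder_mid (a point): White jar with a grey lid, upright: 56 mm across, 72 mm tall, lid fixed, 0.17 kg. Point: on its axis, half-way up (36 mm above its foot); z up.
- glue_mid (a point): Cream-white glue bottle with an orange cap, upright: 48 mm across, 150 mm tall. Does not belong in the tray. Point: on its axis, half-way up.
- pegs_mid (a point): Squat red glass jar with a dark lid, upright: 52 mm across, 48 mm tall. Does not belong in the tray. Point: on its axis, half-way up.
Not all that is in view belongs to the job. Of the things like the part that bears powder_mid, leave any that is blue; of the rest the larger one is meant.

How it is judged:
By the outcome, as a careful person would: the job done as asked, in the order asked, and still so for the second after the job is handed in, with the robot touching nothing.
It also fails if it takes over 88 s, if anything falls off the work surface, if the arm or the gripper's body presses on something with over 40 N, if the wrist force passes 120 N, or if a joint passes its speed limit or range.

## Working session

There is one attempt and no reset: what is moved stays moved. The work goes in short steps, Python scripts to look and compute and a tool call to move; the robot and the scene stay as the last step left them, time stands still between calls to the robot, and variables do not carry over. Pictures are saved under pics/ and viewed, at most 15 in all, crops included, and the job is handed in when it is done.

Besides the shell and the picture viewer there is one more tool, called after ">>>" as name(argument=value, ...), one argument or row to a line, values as JSON. step_arm: Moves the arm, as the interface text tells. Its arguments: {"type":"object","properties":{"increments":{"type":"array"},"squeeze":{"type":"number"}},"required":["increments"]}

```bash
mkdir -p pics; cat > h.py <<'E'
import numpy as np, cv2
from rig import ctrl
from scipy.spatial.transform import Rotation as R
def cap(n,f=None):
    c=ctrl.capture(n)
    if f: cv2.imwrite('pics/'+f,np.ascontiguousarray(c['img'][:,:,::-1]))
    return c
def pix2w(c,u,v,z):
    x=(u-c['cx'])/c['fx'];y=(v-c['cy'])/c['fy'];rd=np.hypot(x,y);r=rd
    for _ in range(30): r=rd/(1+c['k1']*r*r)
    s=r/rd if rd else 1
    E=np.array(c['extrinsics']);d=E[:3,:3]@[x*s,y*s,1];o=E[:3,3]
    return o+d*(z-o[2])/d[2]
def w2pix(c,p):
    E=np.array(c['extrinsics']);q=E[:3,:3].T@(np.array(p,float)-E[:3,3]);a=q[:2]/q[2]
    a=a*(1+c['k1']*(a@a));return a*[c['fx'],c['fy']]+[c['cx'],c['cy']]
E
python3 - <<'E'
from h import *
for n in('side','top'):
    c=cap(n,n+'0.png');print(n,c['fx'],c['k1'],np.round(c['extrinsics'],3).tolist())
print(ctrl.sense())
E
```

```text
side 468.65600987737673 0.041986604415128415 [[1.0, 0.026, -0.014, 495.517], [0.027, -0.609, 0.793, -457.657], [0.011, -0.793, -0.61, 637.554], [0.0, 0.0, 0.0, 1.0]]
top 590.8213524848646 -0.04893695805130406 [[0.018, -0.996, 0.091, 388.742], [-1.0, -0.019, -0.009, 276.454], [0.01, -0.091, -0.996, 1057.459], [0.0, 0.0, 0.0, 1.0]]
{'time_s': 0.1, 'joints': array([ 8.77609735e-01,  3.13388615e-01,  1.49833445e+00,  1.31542022e-05,
        1.33095988e+00, -2.23385533e-01]), 'dq': array([ 0.00092406, -0.00169411, -0.00307268, -0.00059538, -0.00018743,
       -0.00052843]), 'tau': array([ 2.55317114e-03, -4.12900794e+01, -2.60144055e+01, -1.25928696e-04,
        2.96684098e-03, -2.32385827e-05]), 'eef_pos': array([237.53619022, 467.95507472, 230.80510564]), 'ee_rot': array([-2.46908114e-04,  2.32747736e-01,  9.72536989e-01, -4.86068065e-04]), 'force': array([ 0.67404622,  0.23537806, -0.74471958]), 'wrist_torque': array([ 0.04130988,  0.0001297 , -0.01867075]), 'grip_force': 0.0, 'grip_width': 0.9988651811467197}
```

View pics/side0.png

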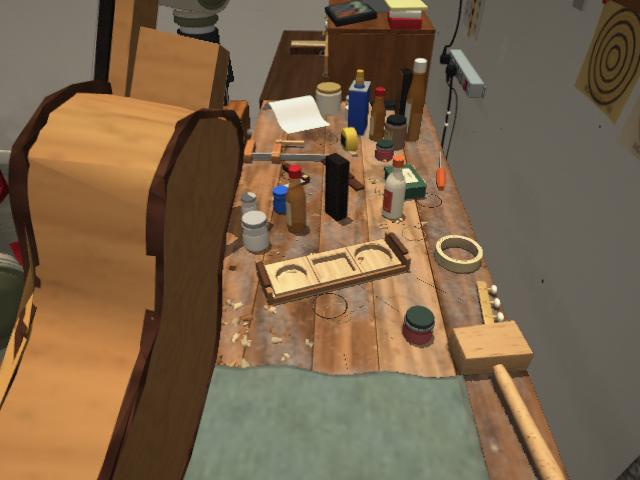

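View pics/top0.png

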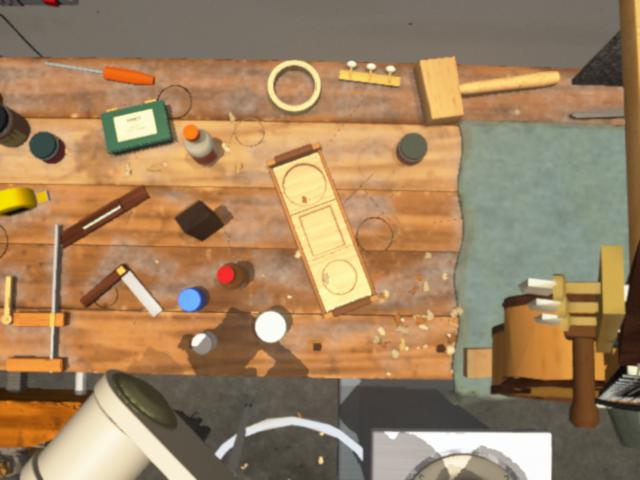

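```bash
python3 - <<'E'
from h import *
t=cv2.imread('pics/top0.png')[130:360,170:400];s=cv2.imread('pics/side0.png')[140:310,225:425]
a=cv2.resize(t,(400,400),interpolation=cv2.INTER_CUBIC);a=cv2.resize(t,None,fx=1.9,fy=1.9,interpolation=3);b=cv2.resize(s,None,fx=1.8,fy=1.8,interpolation=3)
o=np.zeros((max(a.shape[0],b.shape[0]),a.shape[1]+b.shape[1],3),np.uint8);o[:a.shape[0],:a.shape[1]]=a;o[:b.shape[0],a.shape[1]:]=b
print(o.shape);cv2.imwrite('pics/crop1.png',o)
E
```

```text
(437, 797, 3)
```

View pics/crop1.png

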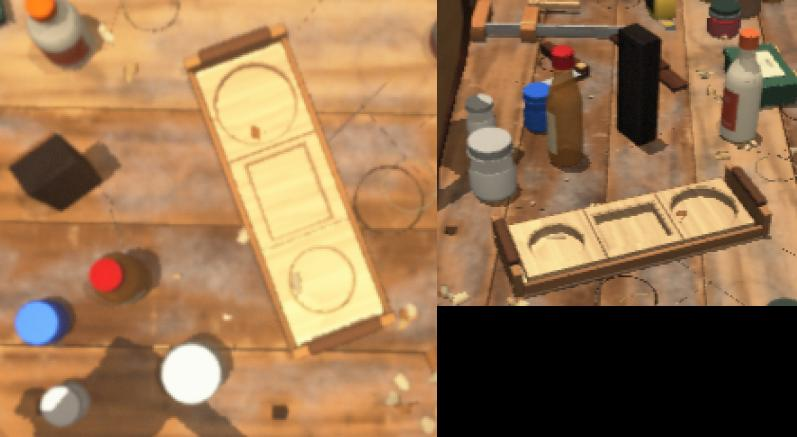

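Candidates for the amber bottle: side (295,200) near the tray; (378,115) and (417,100) are far off, so I take (295,200), top (226,274). White jar: side (255,232) is large, (249,203) is small and (282,200) is blue, so I take the large one, top (270,327). The crop confirms this. The tray has the small round socket near the robot, the oblong in the middle and the large round one far.

```bash
python3 - <<'E'
from h import *
from scipy.optimize import minimize
T=cap('top');S=cap('side')
P={k:pix2w(T,*v) for k,v in dict(large=(304.2,184.2,20),obl=(322.6,230.5,20),small=(339,276.8,20)).items()}
for k in P:print(k,P[k].round(1),w2pix(S,P[k]).round(1))
d=P['large']-P['small'];print('len',np.hypot(*d[:2]),'ang',np.degrees(np.arctan2(d[1],d[0])))
hsv=cv2.cvtColor(T['img'],cv2.COLOR_RGB2HSV)
def blob(c,m,seed):
    n,l,st,ce=cv2.connectedComponentsWithStats(m.astype(np.uint8));i=l[seed[1],seed[0]];return st[i],ce[i],l==i
m=(((hsv[...,0]<6)|(hsv[...,0]>172))&(hsv[...,1]>180)&(hsv[...,2]>130))
st,ce,_=blob(T,m,(226,274));print('redcap',st,ce,pix2w(T,*ce,155))
m=(hsv[...,1]<40)&(hsv[...,2]>200);st,ce,_=blob(T,m,(270,326));p=pix2w(T,*ce,72);print('lid',st,ce,p)
print('side: bottle foot/top',w2pix(S,[*pix2w(T,226,274,155)[:2],0]),w2pix(S,[*pix2w(T,226,274,155)[:2],155]),'jar top',w2pix(S,p),'foot',w2pix(S,[p[0],p[1],0]))
# strop fit
w=[]
for c,seed in((T,(197,221)),(S,(337,190))):
    m=cv2.cvtColor(c['img'],cv2.COLOR_RGB2GRAY)<48
    m=m&(c['img'].max(2)<62);st,ce,mm=blob(c,m,seed);print('strop',st);w.append((c,mm))
def cost(p):
    x,y,a=p;L=0
    q=np.array([[i*19.5,j*26.5] for i in(-1,1) for j in(-1,1)])@R.from_euler('z',a).as_matrix()[:2,:2].T+[x,y]
    for c,mm in w:
        pts=np.array([w2pix(c,[*k,z]) for k in q for z in(0,150)],np.float32)
        im=np.zeros(mm.shape,np.uint8);cv2.fillConvexPoly(im,np.round(cv2.convexHull(pts)*16).astype(np.int32),1,shift=4)
        im=im>0;L+=1-(im&mm).sum()/(im|mm).sum()
    return L
b=min((minimize(cost,[*pix2w(T,197,221,140)[:2],np.radians(a)],method='Nelder-Mead',options=dict(initial_simplex=np.array([*pix2w(T,197,221,140)[:2],np.radians(a)])+np.array([[0,0,0],[15,0,0],[0,15,0],[0,0,.3]]))) for a in range(0,180,15)),key=lambda r:r.fun)
print(b.x,np.degrees(b.x[2]),b.fun)
E
```

```text
large [582.3 287.5  20. ] [372.7 254.8]
obl [500.2 253.3  20. ] [332.6 264.6]
small [419.  223.2  20. ] [290.9 273.7]
len 175.5116926914979 ang 21.49885540181303
redcap [217 266  18  18 242] [225.60330579 274.34710744] [415.54808832 403.1215882  155.        ]
lid [255 311  31  31 742] [270.20350404 326.35040431] [333.52761644 338.39455919  72.        ]
side: bottle foot/top [296.44473214 227.38189417] [294.58741046 167.50525025] jar top [253.743889   216.86124141] foot [256.39958326 243.89947226]
strop [     0      0    640    480 301863]
strop [ 321  153   43   68 1430]
[5.04225247e+02 4.58682789e+02 1.91710589e-01] 10.984207633941615 1.1122940104719357
```

```bash
python3 - <<'E'
from h import *
from scipy.optimize import minimize
T=cap('top');S=cap('side')
for u,v in((190,215),(197,221),(215,222),(205,232),(230,225)):print(T['img'][v,u],end='')
w=[]
for c,seed,th in((T,(197,221),75),(S,(337,190),62)):
    m=(c['img'].max(2)<th).astype(np.uint8);m=cv2.morphologyEx(m,cv2.MORPH_OPEN,np.ones((3,3)))
    n,l,st,ce=cv2.connectedComponentsWithStats(m);i=l[seed[1],seed[0]];print(i,st[i]);w.append((c,l==i))
def q(p):
    return np.array([[i*19.5,j*26.5] for i in(-1,1) for j in(-1,1)])@R.from_euler('z',p[2]).as_matrix()[:2,:2].T+p[:2]
def cost(p):
    L=0
    for c,mm in w:
        pts=np.array([w2pix(c,[*k,z]) for k in q(p) for z in(0,150)],np.float32)
        im=np.zeros(mm.shape,np.uint8);cv2.fillConvexPoly(im,np.round(cv2.convexHull(pts)*16).astype(np.int32),1,shift=4)
        im=im>0;L+=1-(im&mm).sum()/(im|mm).sum()
    return L
x0=pix2w(T,197,221,140)[:2]
rs=sorted((minimize(cost,[*x0,np.radians(a)],method='Nelder-Mead',options=dict(initial_simplex=np.array([*x0,np.radians(a)])+np.array([[0,0,0],[15,0,0],[0,15,0],[0,0,.3]]))) for a in range(0,180,15)),key=lambda r:r.fun)
for r in rs[:5]:print(r.x[:2],np.degrees(r.x[2]),r.fun)
o=[]
for c,(x,y) in((T,(150,170)),(S,(290,130))):
    im=cv2.resize(c['img'][y:y+100,x:x+100,::-1],None,fx=4,fy=4,interpolation=2)
    for r,col in((rs[0],(0,255,0)),):
        for z in(0,150):
            pts=np.array([w2pix(c,[*k,z]) for k in q(r.x)]);pts=((pts-[x,y]+.5)*4).astype(np.int32)
            cv2.polylines(im,[pts[[0,1,3,2]]],True,col,1)
    o.append(im)
cv2.imwrite('pics/strop.png',np.hstack(o))
E
```

```text
[70 51 38][68 50 37][60 42 29][54 38 28][213 156 110]14 [ 177  203   45   37 1020]
51 [ 325  154   24   67 1392]
[504.18761086 457.46271279] 11.08886968201948 0.4508562104066657
[504.34580592 456.57675945] 11.4580838993661 0.4508725454980843
[504.43411897 459.57689541] 11.66468236343719 0.45118863882760885
[504.3490137  461.14279255] 11.695599756744604 0.45238095238095233
[505.09274367 461.28851134] 168.2583576726829 0.4711536761735251
```

View pics/strop.png

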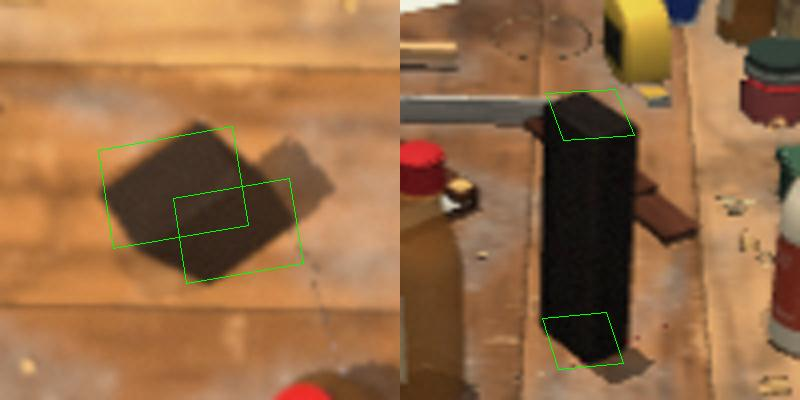

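```bash
cat > strop.py <<'E'
from h import *
from scipy.optimize import differential_evolution
T=cap('top');S=cap('side');w=[]
for c,seed,th in((T,(197,221),75),(S,(337,190),62)):
    m=(c['img'].max(2)<th).astype(np.uint8);m=cv2.morphologyEx(m,cv2.MORPH_OPEN,np.ones((3,3)))
    n,l,st,ce=cv2.connectedComponentsWithStats(m);i=l[seed[1],seed[0]];w.append((c,l==i))
def q(p):
    return np.array([[i*19.5,j*26.5] for i in(-1,1) for j in(-1,1)])@R.from_euler('z',p[2]).as_matrix()[:2,:2].T+p[:2]
def cost(p):
    L=0
    for c,mm in w:
        pts=np.array([w2pix(c,[*k,z]) for k in q(p) for z in(0,150)],np.float32)
        im=np.zeros(mm.shape,np.uint8);cv2.fillConvexPoly(im,np.round(cv2.convexHull(pts)*16).astype(np.int32),1,shift=4)
        im=im>0;L+=1-(im&mm).sum()/(im|mm).sum()
    return L
r=differential_evolution(cost,[(480,530),(435,485),(-np.pi/2,np.pi/2)],seed=1,maxiter=40)
print(r.x,np.degrees(r.x[2]),r.fun)
for a in range(0,180,15):print(a,round(cost([r.x[0],r.x[1],np.radians(a)]),3),end=' ')
o=[]
for (c,mm),(x,y) in zip(w,((150,170),(290,130))):
    im=cv2.resize(c['img'][y:y+100,x:x+100,::-1],None,fx=4,fy=4,interpolation=2)
    cn,_=cv2.findContours(cv2.resize(mm[y:y+100,x:x+100].astype(np.uint8),None,fx=4,fy=4,interpolation=0),0,2);cv2.drawContours(im,cn,-1,(255,0,255),1)
    for z in(0,150):
            pts=np.array([w2pix(c,[*k,z]) for k in q(r.x)]);pts=((pts-[x,y]+.5)*4).astype(np.int32)
            cv2.polylines(im,[pts[[0,1,3,2]]],True,(0,255,0),1)
    o.append(im)
cv2.imwrite('pics/strop2.png',np.hstack(o))
E
python3 strop.py
```

```text
[5.04037921e+02 4.54468597e+02 1.79436409e-01] 10.280948901980171 0.45259891453650036
0 0.576 15 0.484 30 0.578 45 0.591 60 0.608 75 0.607 90 0.545 105 0.641 120 0.668 135 0.649 150 0.624 165 0.511
```

View pics/strop2.png

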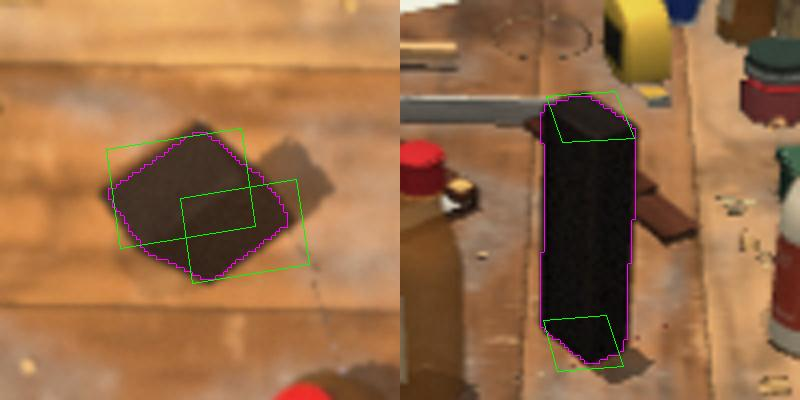

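```bash
sed -i 's/^r=diff.*/r=differential_evolution(cost,[(470,530),(430,485),(-np.pi\/2,np.pi\/2),(8,35),(8,35),(50,90)],seed=1,maxiter=80)/; s/i\*19.5,j\*26.5/i*p[3],j*p[4]/; s/z in(0,150)\]/z in(0,2*p[5])]/; s/z in(0,150):/z in(0,2*r.x[5]):/; /^for a in range/d; s/strop2/strop3/' strop.py; python3 strop.py
```

```text
[504.4035254  458.93410232   0.69702919  12.45445931  22.78731982
  73.72036339] 39.936830656448166 0.060430370294946134
```

View pics/strop3.png

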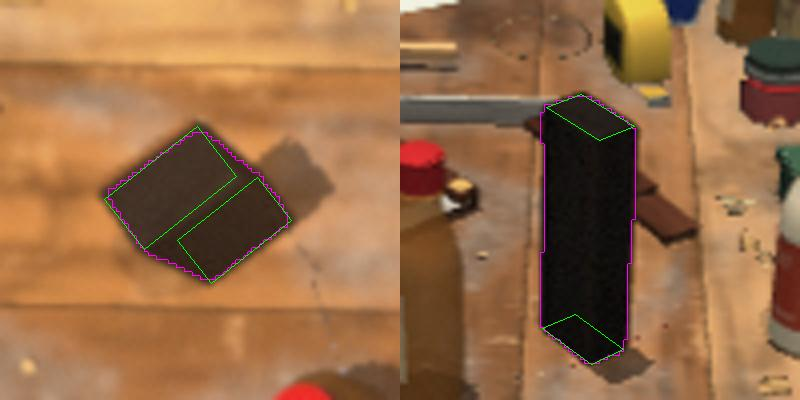

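```bash
python3 - <<'E'
from h import *
s=cv2.imread('pics/side0.png');a=cv2.resize(s[40:160,330:450],(480,480),interpolation=2)
b=cv2.resize(s[140:230,310:360],(266,480),interpolation=2);b=np.clip(b.astype(float)*2.5,0,255).astype(np.uint8)
cv2.imwrite('pics/far.png',np.hstack([a,b]))
S=cap('side');print(pix2w(S,404,112,0))
E
```

```text
[ 733.01259929 1077.0462796     0.        ]
```

View pics/far.png

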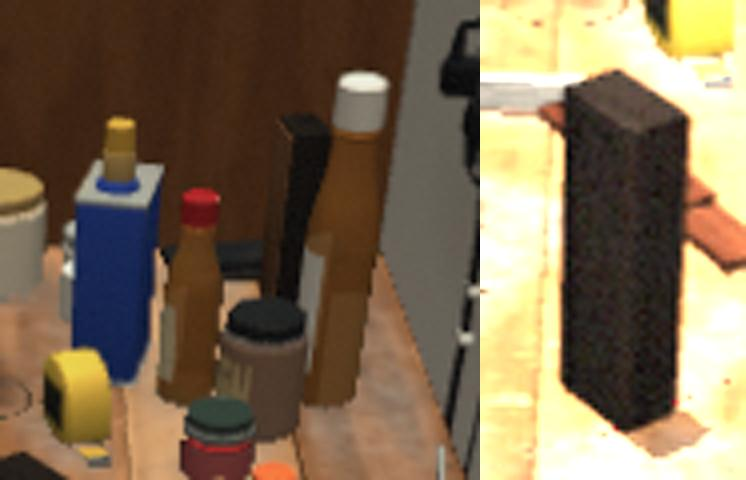

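Clean fit: the block stands at (504,459), yaw 40°, and is 148 mm tall. The drawn shape is slimmer than the stated box, so I'll check the width when I grip it. The far look-alike (404,112) is out of reach.

```bash
cat > go.py <<'E'
import sys
from h import *
# args: x y z yaw_of_tool_y(deg) -> shift in tool axes cm, rotvec deg
x,y,z,a=map(float,sys.argv[1:5]);s=ctrl.sense();w,*v=s['ee_rot'];r=R.from_quat([*v,w])
g=R.from_euler('z',a-90,degrees=True)*R.from_quat([0,1,0,0])
g2=g*R.from_euler('z',180,degrees=True);rel=min((r.inv()*g,r.inv()*g2),key=lambda q:q.magnitude())
print('pos',s['eef_pos'].round(1),'shift',(r.inv().apply(np.array([x,y,z])-s['eef_pos'])/10).round(2),'rot',rel.as_rotvec(degrees=True).round(1),'t',round(s['time_s'],2),'F',s['force'].round(1),'w',round(s['grip_width'],3),'j6',s['joints'][5].round(2))
E
python3 go.py 415.5 403.1 231 111.5;python3 -c "
from h import *
c=cap('top');print(pix2w(c,192,299,60))"
```

```text
pos [237.7 468.1 231.3] shift [-18.8    2.25   0.03] rot [  0.   -0.  -48.4] t 0.55 F [0.2 0.1 0.1] w 0.999 j6 -0.22
[375.86682626 471.7093975   60.        ]
```

>>> step_arm(
  increments=[
    [[-3.8, 0.45, 0], [0, 0, -9.7], 100],
    [[-7.6, 0.9, 0], [0, 0, -19.4], 100],
    [[-11.4, 1.35, 0], [0, 0, -29], 100],
    [[-15.2, 1.8, 0], [0, 0, -38.7], 100],
    [[-18.8, 2.25, 0], [0, 0, -48.4], 100],
    [[-18.8, 2.25, 0], [0, 0, -48.4], 100],
    [[-18.8, 2.25, 0], [0, 0, -48.4], 100],
  ],
)

```text
time_s: 1.48
eef_pos: [414.9, 403.3, 231.2]
ee_rot: [-0.0, -0.186, 0.983, 0.0]
force: [-0.3, -0.2, -0.8]
grip_width: 1.0
grip_force: 0.0
```

```bash
python3 go.py 415.5 403.1 96 111.5; python3 -c "
from h import *
cap('top','t1.png')
a=cv2.imread('pics/t1.png')[130:420,0:400];b=cv2.imread('pics/side0.png')
cap('side','s1.png');b=cv2.imread('pics/s1.png')[100:345,200:440]
cv2.imwrite('pics/c2.png',np.hstack([cv2.resize(a,(400,290)),cv2.resize(b,(284,290))]))"
```

```text
pos [414.9 403.3 231.2] shift [-0.05 -0.04 13.52] rot [ 0.  -0.  -0.1] t 1.48 F [-0.3 -0.2 -0.8] w 1.0 j6 -1.38
```

View pics/c2.png

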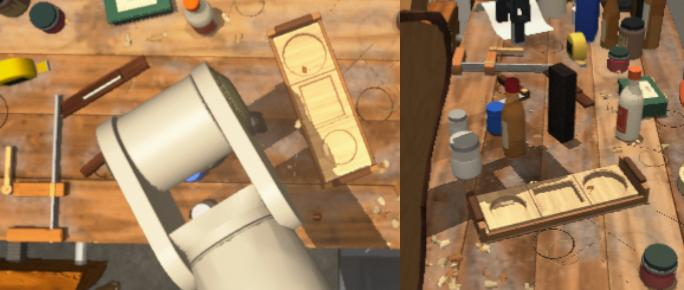

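The gripper hangs over the bottle in the side view (side column 297, bottle at 295), and nothing was hidden behind the arm. Going down.

>>> step_arm(
  increments=[
    [[0, 0, 4], [0, 0, 0], 100],
    [[0, 0, 8], [0, 0, 0], 100],
    [[0, 0, 11], [0, 0, 0], 100],
    [[0, 0, 13.5], [0, 0, 0], 100],
    [[0, 0, 13.5], [0, 0, 0], 100],
    [[0, 0, 13.5], [0, 0, 0], 60],
  ],
  squeeze=30,
)

```text
time_s: 2.33
eef_pos: [415.6, 403.7, 97.6]
ee_rot: [0.001, -0.187, 0.982, 0.0]
force: [-0.4, -0.1, 0.7]
grip_width: 0.819
grip_force: 0.0
```

>>> step_arm(
  increments=[
    [[0, 0, 0], [0, 0, 0], 30],
    [[0, 0, 0], [0, 0, 0], 30],
    [[0, 0, 0], [0, 0, 0], 30],
    [[0, 0, 0], [0, 0, 0], 30],
    [[0, 0, 0], [0, 0, 0], 30],
  ],
)

```text
time_s: 2.95
eef_pos: [415.9, 403.5, 97.5]
ee_rot: [0.001, -0.186, 0.982, 0.0]
force: [-1.5, 1.0, 5.8]
grip_width: 0.512
grip_force: 30.1
```

Gripped at 43.5 mm, as stated. Lifting and carrying.

```bash
python3 go.py 419 223.2 167 111.5; python3 go.py 419 223.2 115 111.5
```

```text
pos [415.9 403.5  97.5] shift [  6.3  -16.89  -6.98] rot [ 0.   0.1 -0. ] t 2.95 F [-1.5  1.   5.8] w 0.512 j6 -1.38
pos [415.9 403.5  97.5] shift [  6.31 -16.89  -1.78] rot [ 0.   0.1 -0. ] t 2.95 F [-1.5  1.   5.8] w 0.512 j6 -1.38
```

>>> step_arm(
  increments=[
    [[0, 0, -2], [0, 0, 0], 30],
    [[0, 0, -5], [0, 0, 0], 30],
    [[0, 0, -7], [0, 0, 0], 30],
    [[0, 0, -7], [0, 0, 0], 30],
  ],
  squeeze=40,
)

```text
time_s: 3.45
eef_pos: [415.9, 403.3, 167.4]
ee_rot: [0.001, -0.186, 0.982, 0.0]
force: [-0.1, 0.1, -3.5]
grip_width: 0.504
grip_force: 41.0
```

>>> step_arm(
  increments=[
    [[0.9, -2.4, 0], [0, 0, 0], 30],
    [[2.1, -5.6, 0], [0, 0, 0], 30],
    [[3.5, -9.4, 0], [0, 0, 0], 30],
    [[4.8, -12.9, 0], [0, 0, 0], 30],
    [[5.8, -15.5, 0], [0, 0, 0], 30],
    [[6.3, -16.9, 0], [0, 0, 0], 30],
    [[6.3, -16.9, 0], [0, 0, 0], 30],
    [[6.3, -16.9, 0], [0, 0, 0], 30],
  ],
)

```text
time_s: 4.45
eef_pos: [418.7, 223.4, 166.1]
ee_rot: [-0.0, -0.187, 0.982, 0.0]
force: [-0.2, 0.3, -1.3]
grip_width: 0.505
grip_force: 41.2
```

>>> step_arm(
  increments=[
    [[0, 0, 2], [0, 0, 0], 30],
    [[0, 0, 4], [0, 0, 0], 30],
    [[0, 0, 4.5], [0, 0, 0], 30],
    [[0, 0, 4.5], [0, 0, 0], 30],
  ],
)

```text
time_s: 4.95
eef_pos: [418.8, 223.2, 121.5]
ee_rot: [0.0, -0.187, 0.982, 0.0]
force: [-0.5, 0.3, -0.9]
grip_width: 0.506
grip_force: 41.2
```

```bash
python3 go.py 419 223.2 103.5 111.5; python3 -c "
from h import *
cap('side','s2.png');b=cv2.imread('pics/s2.png')[150:310,235:425]
cv2.imwrite('pics/c3.png',cv2.resize(b,None,fx=3,fy=3,interpolation=2))"
```

```text
pos [418.8 223.2 121.5] shift [-0.02 -0.01  1.8 ] rot [0. 0. 0.] t 4.95 F [-0.5  0.3 -0.9] w 0.506 j6 -1.7
```

View pics/c3.png

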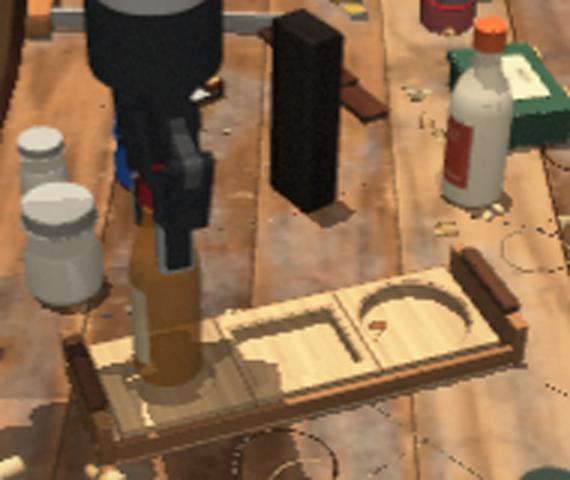

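The bottle's foot hangs over the small socket (crop 168,380). Lowering slowly.

>>> step_arm(
  increments=[
    [[0, 0, 0.7], [0, 0, 0], 30],
    [[0, 0, 1.2], [0, 0, 0], 30],
    [[0, 0, 1.6], [0, 0, 0], 30],
    [[0, 0, 1.8], [0, 0, 0], 30],
    [[0, 0, 1.8], [0, 0, 0], 30],
    [[0, 0, 1.8], [0, 0, 0], 30],
  ],
)

```text
time_s: 5.75
eef_pos: [419.0, 222.8, 103.6]
ee_rot: [0.0, -0.186, 0.982, 0.0]
force: [-0.7, 0.9, 1.9]
grip_width: 0.505
grip_force: 41.4
```

>>> step_arm(
  increments=[
    [[0, 0, 0.05], [0, 0, 0], 30],
    [[0, 0, 0.05], [0, 0, 0], 60],
    [[0, 0, 0.05], [0, 0, 0], 80],
    [[0, 0, 0.05], [0, 0, 0], 100],
    [[0, 0, 0.05], [0, 0, 0], 100],
    [[0, 0, 0.05], [0, 0, 0], 100],
  ],
)

```text
time_s: 6.5
eef_pos: [418.8, 222.7, 102.8]
ee_rot: [-0.0, -0.186, 0.982, 0.0]
force: [0.3, -0.2, 1.1]
grip_width: 0.996
grip_force: 0.0
```

>>> step_arm(
  increments=[
    [[0, 0, -2], [0, 0, 0], 100],
    [[0, 0, -6], [0, 0, 0], 100],
    [[0, 0, -11], [0, 0, 0], 100],
    [[0, 0, -11], [0, 0, 0], 100],
  ],
)

```text
time_s: 7.0
eef_pos: [420.1, 223.1, 216.0]
ee_rot: [0.003, -0.186, 0.982, 0.0]
force: [0.5, 0.7, -0.6]
grip_width: 1.002
grip_force: 0.0
```

```bash
python3 go.py 333.5 338.4 214 111.5; python3 -c "
from h import *
cap('side','s3.png');b=cv2.imread('pics/s3.png')[150:310,235:425]
cv2.imwrite('pics/c4.png',cv2.resize(b,None,fx=3,fy=3,interpolation=2))"
```

```text
pos [420.1 223.1 216. ] shift [ 3.84 13.9   0.16] rot [-0.1  0.4 -0. ] t 7.0 F [ 0.5  0.7 -0.6] w 1.002 j6 -1.7
```

View pics/c4.png

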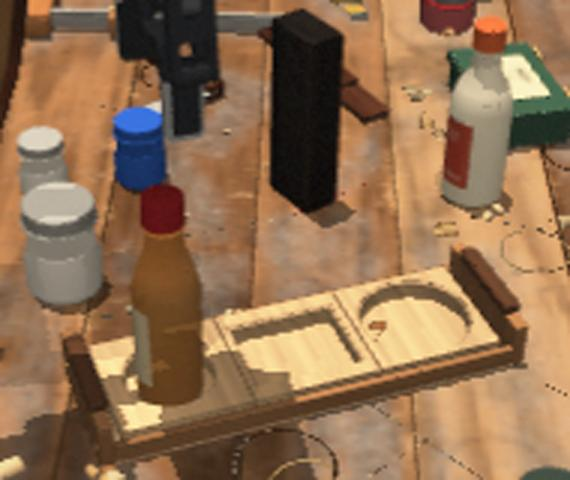

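Bottle upright in the socket. Now the jar.

>>> step_arm(
  increments=[
    [[1, 3.5, 0], [0, 0, 0], 100],
    [[2.2, 8, 0], [0, 0, 0], 100],
    [[3.4, 12.2, 0], [0, 0, 0], 100],
    [[3.85, 13.9, 0], [0, 0, 0], 100],
    [[3.85, 13.9, 4], [0, 0, 0], 100],
    [[3.85, 13.9, 9], [0, 0, 0], 100],
    [[3.85, 13.9, 11], [0, 0, 0], 100],
    [[3.85, 13.9, 11], [0, 0, 0], 100],
  ],
)

```text
time_s: 8.05
eef_pos: [330.8, 337.2, 100.7]
ee_rot: [-0.002, -0.186, 0.982, -0.001]
force: [-0.1, -0.0, -0.0]
grip_width: 1.002
grip_force: 0.0
```

```bash
python3 go.py 333.5 338.4 26 111.5; python3 -c "
from h import *
S=cap('side');print(w2pix(S,[418,201,6]),w2pix(S,[418,201,20]),w2pix(S,[418,223,161]))"
```

```text
pos [330.8 337.2 100.7] shift [-0.33  0.02  7.47] rot [-0.1 -0.3 -0. ] t 8.05 F [-0.1 -0.  -0. ] w 1.002 j6 -1.4
[289.6401043  286.71604188] [289.39927645 281.40398065] [287.78918485 214.49551658]
```

>>> step_arm(
  increments=[
    [[-0.2, 0, 3], [0, 0, 0], 100],
    [[-0.2, 0, 6], [0, 0, 0], 100],
    [[-0.2, 0, 7.4], [0, 0, 0], 100],
    [[-0.2, 0, 7.4], [0, 0, 0], 100],
    [[-0.2, 0, 7.4], [0, 0, 0], 100],
  ],
)

```text
time_s: 8.72
eef_pos: [334.5, 339.1, 29.9]
ee_rot: [0.001, -0.186, 0.982, 0.0]
force: [0.2, 0.2, 0.7]
grip_width: 0.999
grip_force: 0.0
```

```bash
python3 go.py 333.5 338.4 26 111.5
```

```text
pos [334.5 339.1  29.9] shift [ 0.12 -0.03  0.39] rot [ 0.   0.1 -0. ] t 8.72 F [0.2 0.2 0.7] w 0.999 j6 -1.4
```

>>> step_arm(
  increments=[
    [[0.1, 0, 0.3], [0, 0, 0], 80],
    [[0.1, 0, 0.3], [0, 0, 0], 50],
    [[0.1, 0, 0.3], [0, 0, 0], 45],
    [[0.1, 0, 0.3], [0, 0, 0], 45],
    [[0.1, 0, 0.3], [0, 0, 0], 45],
    [[0.1, 0, 0.3], [0, 0, 0], 45],
  ],
  squeeze=30,
)

```text
time_s: 9.48
eef_pos: [333.0, 338.4, 26.2]
ee_rot: [0.0, -0.186, 0.982, -0.0]
force: [-1.4, -0.6, 6.0]
grip_width: 0.641
grip_force: 32.5
```

>>> step_arm(
  increments=[
    [[0, 0, -2], [0, 0, 0], 45],
    [[0, 0, -5], [0, 0, 0], 45],
    [[0, 0, -8], [0, 0, 0], 45],
    [[0, 0, -9], [0, 0, 0], 45],
    [[0, 0, -9], [0, 0, 0], 45],
  ],
  squeeze=40,
)

```text
time_s: 10.1
eef_pos: [332.9, 338.3, 115.5]
ee_rot: [0.0, -0.186, 0.982, -0.0]
force: [-0.4, 0.3, -1.6]
grip_width: 0.637
grip_force: 43.4
```

```bash
python3 go.py 582.3 287.5 115 111.5
```

```text
pos [332.9 338.3 115.5] shift [-21.35 -13.86   0.05] rot [-0.  0. -0.] t 10.1 F [-0.4  0.3 -1.6] w 0.637 j6 -1.4
```

>>> step_arm(
  increments=[
    [[-2.1, -1.4, 0], [0, 0, 0], 45],
    [[-5.3, -3.5, 0], [0, 0, 0], 45],
    [[-9, -5.8, 0], [0, 0, 0], 45],
    [[-12.8, -8.3, 0], [0, 0, 0], 45],
    [[-16.5, -10.7, 0], [0, 0, 0], 45],
    [[-19.5, -12.7, 0], [0, 0, 0], 45],
    [[-21.3, -13.9, 0], [0, 0, 0], 45],
    [[-21.3, -13.9, 0], [0, 0, 0], 45],
  ],
)

```text
time_s: 11.1
eef_pos: [582.3, 286.2, 113.4]
ee_rot: [-0.001, -0.186, 0.983, -0.0]
force: [-1.2, 0.9, -2.2]
grip_width: 0.641
grip_force: 43.4
```

>>> step_arm(
  increments=[
    [[0, 0, 1], [0, 0, 0], 45],
    [[0, 0, 3], [0, 0, 0], 45],
    [[0, 0, 5], [0, 0, 0], 45],
    [[0, 0, 6], [0, 0, 0], 45],
    [[0, 0, 6], [0, 0, 0], 45],
    [[0, 0, 6], [0, 0, 0], 45],
  ],
)

```text
time_s: 11.85
eef_pos: [582.3, 287.2, 56.6]
ee_rot: [0.001, -0.186, 0.982, 0.0]
force: [-2.0, 0.5, -2.4]
grip_width: 0.639
grip_force: 43.4
```

```bash
python3 go.py 582.3 287.5 32.2 111.5; python3 -c "
from h import *
cap('side','s4.png');b=cv2.imread('pics/s4.png')[170:310,255:425]
cv2.imwrite('pics/c5.png',cv2.resize(b,None,fx=3,fy=3,interpolation=2))"
```

```text
pos [582.3 287.2  56.6] shift [-0.01  0.02  2.44] rot [-0.   0.1 -0. ] t 11.85 F [-2.   0.5 -2.4] w 0.639 j6 -1.67
```

View pics/c5.png

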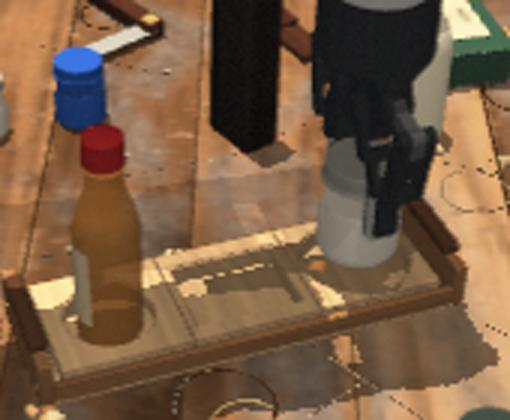

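The jar is over the large socket (crop 358,250). Lowering.

>>> step_arm(
  increments=[
    [[0, 0, 0.8], [0, 0, 0], 45],
    [[0, 0, 1.5], [0, 0, 0], 45],
    [[0, 0, 2], [0, 0, 0], 45],
    [[0, 0, 2.4], [0, 0, 0], 45],
    [[0, 0, 2.4], [0, 0, 0], 45],
    [[0, 0, 2.4], [0, 0, 0], 45],
  ],
)

```text
time_s: 12.65
eef_pos: [582.3, 287.1, 32.4]
ee_rot: [0.0, -0.186, 0.982, 0.0]
force: [-2.2, -0.6, 5.0]
grip_width: 0.637
grip_force: 44.0
```

>>> step_arm(
  increments=[
    [[0, 0, 0], [0, 0, 0], 70],
    [[0, 0, 0], [0, 0, 0], 85],
    [[0, 0, 0], [0, 0, 0], 100],
    [[0, 0, 0], [0, 0, 0], 100],
    [[0, 0, 0], [0, 0, 0], 100],
  ],
)

```text
time_s: 13.28
eef_pos: [582.1, 287.0, 31.7]
ee_rot: [-0.0, -0.186, 0.982, -0.0]
force: [-0.0, 0.2, 0.0]
grip_width: 1.003
grip_force: 0.0
```

>>> step_arm(
  increments=[
    [[0, 0, -2], [0, 0, 0], 100],
    [[0, 0, -6], [0, 0, 0], 100],
    [[0, 0, -12], [0, 0, 0], 100],
    [[0, 0, -18], [0, 0, 0], 100],
    [[0, 0, -18], [0, 0, 0], 100],
    [[0, 0, -18], [0, 0, 0], 100],
  ],
)

```text
time_s: 14.02
eef_pos: [581.8, 286.9, 212.0]
ee_rot: [-0.0, -0.186, 0.982, 0.0]
force: [-0.0, -0.1, -0.5]
grip_width: 0.998
grip_force: 0.0
```

```bash
python3 go.py 504.4 458.9 212 39.9
```

```text
pos [581.8 286.9 212. ] shift [ 0.9  18.84  0.  ] rot [-0.  -0.  71.6] t 14.03 F [-0.  -0.1 -0.5] w 0.998 j6 -1.67
```

>>> step_arm(
  increments=[
    [[0.1, 2.7, 0], [0, 0, 10], 100],
    [[0.3, 5.4, 0], [0, 0, 20], 100],
    [[0.4, 8.1, 0], [0, 0, 30], 100],
    [[0.5, 10.8, 0], [0, 0, 40], 100],
    [[0.7, 13.5, 0], [0, 0, 50], 100],
    [[0.8, 16.2, 0], [0, 0, 60], 100],
    [[0.9, 18.8, 0], [0, 0, 70], 100],
    [[0.9, 18.8, 0], [0, 0, 71.6], 100],
  ],
)

```text
time_s: 15.02
eef_pos: [503.6, 459.6, 210.2]
ee_rot: [-0.001, 0.423, 0.906, -0.001]
force: [-0.2, -1.0, -0.3]
grip_width: 0.998
grip_force: 0.0
```

>>> step_arm(
  increments=[
    [[0, 0, 2], [0, 0, 0], 100],
    [[0, 0, 4], [0, 0, 0], 100],
    [[0, 0, 4], [0, 0, 0], 100],
  ],
)

```text
time_s: 15.4
eef_pos: [504.5, 457.3, 169.6]
ee_rot: [-0.001, 0.423, 0.906, -0.002]
force: [-0.4, -0.6, 0.9]
grip_width: 0.999
grip_force: 0.0
```

```bash
python3 go.py 504.4 458.9 96 39.9; python3 -c "
from h import *
cap('side','s5.png');b=cv2.imread('pics/s5.png')[90:310,245:445]
cv2.imwrite('pics/c6.png',cv2.resize(b,None,fx=2.7,fy=2.7,interpolation=2))"
```

```text
pos [504.5 457.3 169.6] shift [0.13 0.12 7.36] rot [-0.3 -0.   0. ] t 15.4 F [-0.4 -0.6  0.9] w 0.999 j6 -0.13
```

View pics/c6.png

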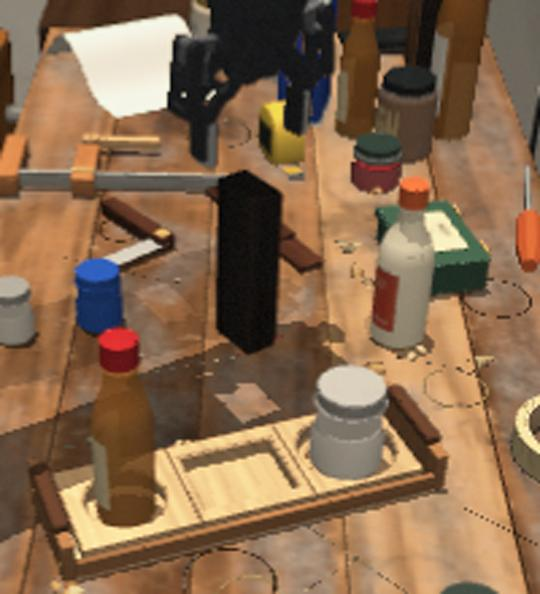

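Both seated (bottle at crop 123,500, jar at 348,460), and the fingers straddle the block (200 to 300 around 248). Going down and closing.

>>> step_arm(
  increments=[
    [[0, 0, 3], [0, 0, 0], 100],
    [[0, 0, 6], [0, 0, 0], 100],
    [[0, 0, 7.4], [0, 0, 0], 100],
    [[0, 0, 7.4], [0, 0, 0], 100],
    [[0, 0, 7.4], [0, 0, 0], 100],
  ],
  squeeze=30,
)

```text
time_s: 16.08
eef_pos: [505.5, 459.0, 99.5]
ee_rot: [0.001, 0.423, 0.906, 0.001]
force: [0.1, -0.2, 0.1]
grip_width: 1.004
grip_force: 0.0
```

>>> step_arm(
  increments=[
    [[0, 0, 0], [0, 0, 0], 70],
    [[0, 0, 0], [0, 0, 0], 50],
    [[0, 0, 0], [0, 0, 0], 35],
    [[0, 0, 0], [0, 0, 0], 20],
    [[0, 0, 0], [0, 0, 0], 15],
    [[0, 0, 0], [0, 0, 0], 15],
    [[0, 0, 0], [0, 0, 0], 15],
  ],
)

```text
time_s: 16.95
eef_pos: [505.0, 458.8, 98.2]
ee_rot: [0.0, 0.424, 0.906, 0.0]
force: [-0.7, 0.2, 4.0]
grip_width: 0.397
grip_force: 29.4
```

```bash
python3 go.py 504.4 458.9 170 111.5
```

```text
pos [505.  458.8  98.2] shift [ 0.05 -0.04 -7.18] rot [  0.    0.  -71.6] t 16.95 F [-0.7  0.2  4. ] w 0.397 j6 -0.13
```

>>> step_arm(
  increments=[
    [[0, 0, -2], [0, 0, 0], 15],
    [[0, 0, -5], [0, 0, 0], 15],
    [[0, 0, -7], [0, 0, 0], 15],
    [[0, 0, -7], [0, 0, 0], 15],
    [[0, 0, -7], [0, 0, 0], 15],
  ],
  squeeze=40,
)

```text
time_s: 17.58
eef_pos: [504.2, 458.2, 165.8]
ee_rot: [-0.001, 0.424, 0.906, -0.001]
force: [0.8, 0.1, -4.2]
grip_width: 0.394
grip_force: 39.3
```

```bash
python3 go.py 500.2 253.3 168 111.5;python3 -c "
from h import *
cap('side','s6.png');b=cv2.imread('pics/s6.png')[90:250,265:415]
cv2.imwrite('pics/c7.png',cv2.resize(b,None,fx=3,fy=3,interpolation=2))"
```

```text
pos [504.2 458.2 165.8] shift [-15.47 -13.45  -0.18] rot [ -0.1  -0.1 -71.6] t 17.57 F [ 0.8  0.1 -4.2] w 0.394 j6 -0.13
```

View pics/c7.png

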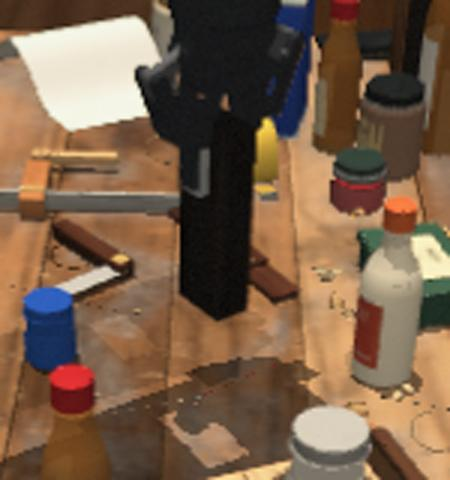

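The block hangs straight. Turn it on the spot first, then carry.

>>> step_arm(
  increments=[
    [[0, 0, -0.5], [0, 0, -9], 15],
    [[0, 0, -0.5], [0, 0, -18], 15],
    [[0, 0, -0.5], [0, 0, -28], 15],
    [[0, 0, -0.5], [0, 0, -38], 15],
    [[0, 0, -0.5], [0, 0, -48], 15],
    [[0, 0, -0.5], [0, 0, -58], 15],
    [[0, 0, -0.5], [0, 0, -67], 15],
    [[0, 0, -0.5], [0, 0, -71.6], 15],
  ],
)

```text
time_s: 18.62
eef_pos: [504.5, 458.4, 171.3]
ee_rot: [-0.001, -0.188, 0.982, -0.0]
force: [0.3, 0.2, -2.9]
grip_width: 0.391
grip_force: 39.3
```

```bash
python3 go.py 500.2 253.3 172 111.5
```

```text
pos [504.5 458.4 171.3] shift [  7.97 -18.9   -0.05] rot [-0.  -0.1  0.2] t 18.62 F [ 0.3  0.2 -2.9] w 0.391 j6 -1.38
```

>>> step_arm(
  increments=[
    [[0.9, -2.1, 0], [0, 0, 0], 15],
    [[2.1, -5, 0], [0, 0, 0], 15],
    [[3.5, -8.3, 0], [0, 0, 0], 15],
    [[5, -11.8, 0], [0, 0, 0], 15],
    [[6.4, -15.2, 0], [0, 0, 0], 15],
    [[7.5, -17.8, 0], [0, 0, 0], 15],
    [[8, -18.9, 0], [0, 0, 0], 15],
    [[8, -18.9, 0], [0, 0, 0], 15],
  ],
)

```text
time_s: 19.62
eef_pos: [499.6, 253.4, 172.4]
ee_rot: [-0.0, -0.186, 0.983, 0.0]
force: [0.1, 0.4, -3.1]
grip_width: 0.387
grip_force: 40.0
```

>>> step_arm(
  increments=[
    [[0, 0, 1.5], [0, 0, 0], 15],
    [[0, 0, 3.5], [0, 0, 0], 15],
    [[0, 0, 4.2], [0, 0, 0], 15],
    [[0, 0, 4.2], [0, 0, 0], 15],
    [[0, 0, 4.2], [0, 0, 0], 15],
  ],
)

```text
time_s: 20.25
eef_pos: [499.9, 253.8, 131.3]
ee_rot: [0.001, -0.187, 0.982, 0.0]
force: [0.4, -0.2, -3.7]
grip_width: 0.388
grip_force: 40.0
```

```bash
python3 go.py 500.2 253.3 104.2 111.5;python3 -c "
from h import *
cap('side','s7.png');b=cv2.imread('pics/s7.png')[160:310,245:425]
cv2.imwrite('pics/c8.png',cv2.resize(b,None,fx=3,fy=3,interpolation=2))"
```

```text
pos [499.9 253.8 131.3] shift [-0.   -0.05  2.71] rot [-0.   0.1  0. ] t 20.25 F [ 0.4 -0.2 -3.7] w 0.388 j6 -1.69
```

View pics/c8.png

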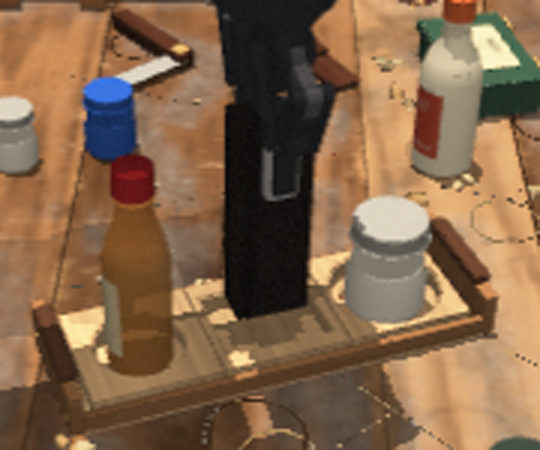

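The block is over the oblong socket (crop 268,310), aligned with the row. Lowering gently.

>>> step_arm(
  increments=[
    [[0, 0, 0.8], [0, 0, 0], 15],
    [[0, 0, 1.4], [0, 0, 0], 15],
    [[0, 0, 2], [0, 0, 0], 15],
    [[0, 0, 2.4], [0, 0, 0], 15],
    [[0, 0, 2.7], [0, 0, 0], 15],
    [[0, 0, 2.7], [0, 0, 0], 15],
    [[0, 0, 2.7], [0, 0, 0], 15],
  ],
)

```text
time_s: 21.18
eef_pos: [499.9, 253.7, 104.2]
ee_rot: [0.001, -0.186, 0.982, 0.0]
force: [-0.7, 1.4, 1.4]
grip_width: 0.394
grip_force: 40.3
```

>>> step_arm(
  increments=[
    [[0, 0, 0.05], [0, 0, 0], 15],
    [[0, 0, 0.05], [0, 0, 0], 50],
    [[0, 0, 0.05], [0, 0, 0], 75],
    [[0, 0, 0.05], [0, 0, 0], 100],
    [[0, 0, 0.05], [0, 0, 0], 100],
    [[0, 0, 0.05], [0, 0, 0], 100],
  ],
)

```text
time_s: 21.92
eef_pos: [499.6, 253.5, 103.3]
ee_rot: [-0.0, -0.186, 0.982, -0.0]
force: [-0.1, 0.6, 0.3]
grip_width: 0.997
grip_force: 0.0
```

>>> step_arm(
  increments=[
    [[0, 0, -2], [0, 0, 0], 100],
    [[0, 0, -6], [0, 0, 0], 100],
    [[0, 0, -11], [0, 0, 0], 100],
    [[0, 5, -13], [0, 0, 0], 100],
    [[0, 10, -13], [0, 0, 0], 100],
    [[0, 15, -13], [0, 0, 0], 100],
    [[0, 15, -13], [0, 0, 0], 100],
    [[0, 15, -13], [0, 0, 0], 100],
  ],
)

```text
time_s: 22.92
eef_pos: [444.8, 392.7, 233.1]
ee_rot: [-0.0, -0.186, 0.982, -0.0]
force: [0.2, -0.9, 0.2]
grip_width: 0.998
grip_force: 0.0
```

```bash
python3 -c "
from h import *
S=cap('side','s8.png');b=cv2.imread('pics/s8.png')[150:350,235:445];print(S['img'].shape,ctrl.sense()['force'],w2pix(S,[500.2,253.3,156]),w2pix(S,[500.2,253.3,170]))
cv2.imwrite('pics/c9.png',cv2.resize(b,None,fx=2.8,fy=2.8,interpolation=2))"
```

```text
(480, 640, 3) [ 0.33980441 -0.13415261  0.14374047] [334.25277898 208.38394115] [334.44352522 201.96847394]
```

View pics/c9.png

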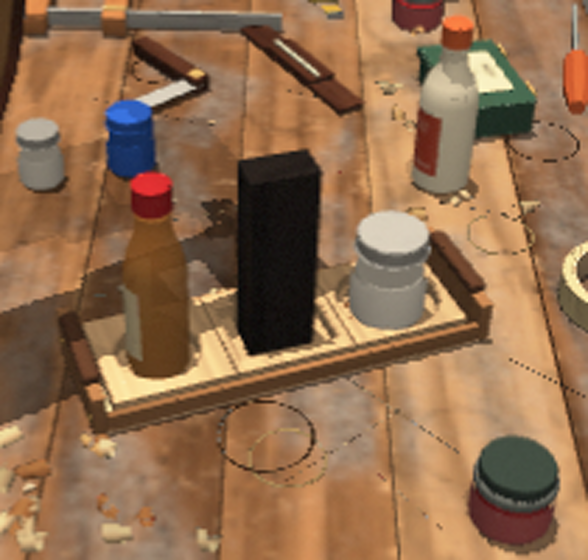

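All three stand upright in their sockets. The strop's top centre is at side (334,210), where a seated block should be (334,208), and the glue bottle and red jar are untouched.

```bash
python3 -c "
from h import *
print(ctrl.finish_job())"
```

```text
the job is handed in; nothing more can be done
None
```

The amber bottle, white jar and strop block stand upright and down in their sockets, placed in the order asked, with the glue bottle and red jar untouched; I handed the job in at about 23 s (no verdict was returned).

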